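Hold the loaf tin over the zeroing scale

ROBOT

A 6-joint arm with a two-finger parallel gripper is mounted at the origin on the work surface. World frame = base frame: x ahead of the robot, y to its left, z up, the work surface at z = 0. Lengths are in m, angles in rad, forces in N, time in s.
With the tool pointing down it reaches from about 0.325 to 0.85 m from the base axis. Payload 4.4 kg.
Tool frame: the origin (TCP) lies midway between the tips of the shut fingers; the grasp point (between the pads) lies 19 mm behind it (manip.tcp_to_grasp is the z of the grasp point in the tool frame, in m); z points along the fingers, y is the direction in which the jaws open and shut (so a half turn about z gives the same grasp; the last joint's range is limited). The gripper opens to 94 mm and grips with 3 to 60 N. Pads are 16 mm wide; open, the fingers measure 119 mm over their backs; the gripper's body (75 mm by 177 mm) begins 78 mm behind the grasp point.
Start: joints at [-1.254, 0.207, 1.542, -0, 1.393, -0.15], TCP at [0.259, -0.513, 0.205] pointing down, gripper open.
Joint ranges: [-2.73, 2.73], [-0.86, 2.22], [0.23, 2.46], [-1.11, 4.25], [0.08, 2.63], [-2.82, 2.82]. Speed limits (rad/s): [2.79, 2.79, 3.14, 3.14, 3.14, 3.14].

INTERFACE

Orientations are given as a unit quaternion [w, x, y, z].
In Python, from bench import manip, cams, workorder gives the robot as it stands.
- The arm moves only by the tool servo_tool, never from a script. Its argument "commands" is a list of rows, each a list of 2 entries, a list of its own where there are three numbers: the shift along the world's x, y, z in m, then the turn, a rotation vector about the world's x, y, z in degrees. A call has 1 to 12 rows; each row shifts and turns the commanded pose from where the row before left it; what a row does not reach is not made up. A row lasts 1/12 s, in which the tool goes at most 41.7 mm and 7.16 degrees, less where a joint would pass 70% of its speed; a pose out of reach is approached as far as the arm can. A call is refused whole if a number of a shift passes 0.0417 or a number of a turn 7.16, either way. A call with a gripper value outside its range is refused whole. "jaw" is the gripper command: -1 is fully open, 1 is shut, values between are in proportion, set as the call begins (left out, the last holds). The fingers move at their own pace and stop on an object; "squeeze" is the grip in N (left out, the last holds). Time passes only in rows, so rows that do not move let the fingers close. It gives the time, the measured TCP pose, the force and the opening at its end, in the units of the state.
- manip.read_state(): the state, without advancing time (a new reading comes with each control period).
- cams.get_image(name): name is "scene" or "top"; returns a dict with "pixels" (400x640x3 uint8, red, green, blue), "K" (3x3 intrinsics, pixels), "extrinsics" (4x4, takes a point from world to camera coordinates). Camera axes: x right, y up, looking along -z (the intrinsics and any distortion apply to the point x, -y, -z); pixel columns grow to the right and rows downward; lengths in m; the calibration is good to about 2 mm. A picture is of the moment at which its call begins. There is no depth.
- workorder.sign_off(): hands the job in, once; it reports no verdict.
The state is a dict: "time_s": time; "joint_pos": joint angles; "qd": joint speeds; "effort": joint torques, N m; "position": TCP position; "tool_rot": TCP orientation; "ft_force": force on the tool from outside, world axes, zero at the start; "ft_torque": the same for the moment, N m; "finger_gap": opening from 0.0 (shut) to 1.0 (fully open).
Only numpy, scipy, OpenCV 4.12 (cv2) and the standard library are available. Lean on these libraries where they do the work, as an engineer would, in place of code of your own. Each camera call takes 0.05 s, during which the arm holds its last target.

TASK

Get the kitchen scale ready: slide the small transport lock on its front deck all the way to the round end of its slot and leave it there. Then pick up the oblong aluminium loaf tin, lift it higher than the pans and jar that stand between, carry it across and finish holding it still and level about a centimetre above the middle of the scale's platter, with its long sides along the platter's long sides, while the scale zeroes under it. The tin must never touch the scale or the pan stack, you do not let go of it at the end, and the other things on the counter stay where they are.

Things in the scene. Friction and masses are not known exactly. Their poses are not given: they have to be found in the camera images.
- scale: White kitchen scale fixed to the counter, on the robot's left or right. Origin: centre of its underside. x points to its back, away from the robot at yaw 0, y to its left side, z up. Housing x -45 to +105 mm, y -95 to +95, 34 high; in front of it a low deck, x -110 to -40, 22 mm high, with the lock's slot along y at x = -78. One end of the slot, the +y end, is widened to a round spot.
- platter (a point): Centre of the top face of the scale's oblong steel platter, 52 mm above the counter, at x +35 mm, y 0 of the scale; axes as the scale's. The platter measures 110 mm in x and 160 mm in y (long sides along y).
- lock (a joint): Position of the transport lock in m along the scale's +y: 0 at the plain end of the slot, 0.040 at the end stop at the round end. It starts near the plain end, slides with about 2 N of friction and stays where it is left.
- lock_top (a point): Centre of the top of the lock's grey grip, which moves with it: an upright fin 12 mm thick in the scale's y (the slide direction), 18 mm in x, its top 52 mm above the counter and 30 mm above the deck. The lowest 4 mm is a wider 20 x 22 mm foot. Axes as the scale's.
- tin: The oblong loaf tin to carry: open-topped, plain aluminium, loose on the counter on the side opposite to the scale. Straight outer sides 60 mm apart in its x, 120 mm long in its y, 45 mm high, walls 3 mm, 0.11 to 0.23 kg. Origin: centre of its underside. The two ends are alike. It can be gripped across its 60 mm width at mid-length.
- pan_stack: Three aluminium pans stacked in tiers with a steel spring clip on the robot's side, fixed, between tin and scale. Origin: centre of its underside. Lowest pan 202 mm in x, 162 mm in y; stack 98 mm high with its clip, which reaches 114 mm to -x.
- garlic_jar: White ceramic garlic jar with lid and knob, 84 mm in diameter, 100 mm high, loose, between tin and scale. Origin: centre of its underside.
- glass_bowl: Glass bowl with cork bottom, 110 mm across the rim, 58 mm high, loose, between tin and scale, nearest the robot. Origin: centre of its underside.
- brush: Black silicone brush, 200 mm long, lying at the back. Leave alone. Origin: near mid-length on its underside.
- salt_spoon: Wooden salt spoon, 160 mm long, lying at the back. Leave alone. Origin: near mid-length on its underside.
- square_tin: Square aluminium tin, 75 x 75 mm, 45 mm high, at the far left. Leave alone. Origin: centre of its underside.
- round_tin: Round aluminium tin, 90 mm across, 30 mm high, at the far right. Leave alone. Origin: centre of its underside.
Things that resemble listed ones, but are neither listed nor needed, are in the scene too. What is shaped like the tin but blue or yellow is not meant.

How it is judged:
On the way, in this order (a step that is already met when the one before it is completed fails the run):
1. the transport lock is at the round end of its slot (value of joint lock above 0.036 m), for 0.2 s.
2. the tin is held in the gripper, higher than 90 mm, while still away from the scale's platter (contact force between tin and the fingers above 1 N and height (world z) of tin above 0.09 m and horizontal distance between tin and platter above 0.12 m), for 0.1 s.
At the end, for the whole second after the job is handed in: Lock within 4 mm of the end stop at the round end. Gripper holds the tin (over 1 N) at rest (under 20 mm/s), underside 3 to 22 mm above the platter, centre within 14 mm of its centre, long sides within 0.15 rad, tilt under 0.12 rad, not touching the scale (contact force between tin and the fingers above 1 N and value of joint lock above 0.036 m and z of tin in the frame of platter between 0.003 and 0.022 m and horizontal distance between tin and platter below 0.014 m and angle between the y axis of tin and the y axis of scale, either way round below 0.15 rad and angle between tin's own z axis and vertical below 0.12 rad and contact force between tin and scale below 0.1 N and linear speed of tin below 0.02 m/s); the arm keeps its last pose, push and grip.
It fails at once if the tin touches the scale (contact force between tin and scale above 0.5 N).
It fails at once if the tin strikes the pan stack (contact force between tin and pan_stack above 0.5 N).
It fails at once if a bystander (jar, bowl, brush, spoon, square tin or round tin) is shifted by more than 15 mm (distance of any of garlic_jar, glass_bowl, brush, salt_spoon, square_tin, round_tin from where it was at the start of the episode above 0.015 m).
It also fails if it takes over 61 s, if anything falls off the work surface, if the arm or the gripper's body presses on something with over 40 N, if the wrist force passes 120 N, or if a joint passes its speed limit or range.

## Working session

There is one attempt and no reset: what is moved stays moved. The work goes in short steps, Python scripts to look and compute and a tool call to move; the robot and the scene stay as the last step left them, time stands still between calls to the robot, and variables do not carry over. Pictures are saved under pics/ and viewed, and the job is handed in when it is done.

Besides the shell and the picture viewer there is one more tool, called after "Call:" in YAML: its name, and indented under it one key for each argument. servo_tool: Moves the arm, as the interface text tells. Its arguments: {"type":"object","properties":{"commands":{"type":"array","items":{"type":"array"}},"jaw":{"type":"number"},"squeeze":{"type":"number"}},"required":["commands"]}

```bash
ls; mkdir -p pics; cat > h.py <<'E'
import numpy as np, cv2
from bench import manip, cams, workorder
def grab(n,f=None):
    d=cams.get_image(n)
    if f: cv2.imwrite(f,cv2.cvtColor(np.asarray(d["pixels"]),cv2.COLOR_RGB2BGR))
    return d
def ray(d,u,v):
    K=np.array(d["K"]);E=np.array(d["extrinsics"])
    c=np.linalg.inv(K)@np.array([u,v,1.]); c=np.array([c[0],-c[1],-c[2]])
    R=E[:3,:3];t=E[:3,3]
    return -R.T@t, R.T@c
def onz(d,u,v,z):
    o,r=ray(d,u,v); return o+r*(z-o[2])/r[2]
def proj(d,p):
    K=np.array(d["K"]);E=np.array(d["extrinsics"])
    c=E[:3,:3]@np.asarray(p)+E[:3,3]; q=K@np.array([c[0],-c[1],-c[2]]); return q[:2]/q[2]
E
python3 - <<'E'
from h import *
np.set_printoptions(precision=4,suppress=True)
for n in("scene","top"):
    d=grab(n,f"pics/{n}0.png"); print(d.keys(),np.array(d["K"]),np.array(d["extrinsics"]))
    np.savez(f"{n}0.npz",**{k:np.array(v) for k,v in d.items()})
print(manip.read_state(), manip.tcp_to_grasp)
E
```

```text
pics
dict_keys(['pixels', 'K', 'extrinsics']) [[448.2803   0.     318.8016]
 [  0.     448.2803 197.2583]
 [  0.       0.       1.    ]] [[ 0.6747  0.7379  0.0128 -0.3713]
 [-0.5773  0.5169  0.6321  0.2609]
 [ 0.4598 -0.4339  0.7748 -1.7806]
 [ 0.      0.      0.      1.    ]]
dict_keys(['pixels', 'K', 'extrinsics']) [[507.6392   0.     318.2724]
 [  0.     507.6392 193.0331]
 [  0.       0.       1.    ]] [[-0.0568 -0.9984  0.0034  0.02  ]
 [ 0.9726 -0.0545  0.2258 -0.5605]
 [-0.2252  0.0162  0.9742 -1.449 ]
 [ 0.      0.      0.      1.    ]]
{'time_s': 0.1, 'joint_pos': array([-1.2545,  0.2073,  1.5428, -0.    ,  1.3935, -0.1505]), 'qd': array([ 0.0002, -0.0019, -0.003 ,  0.0022, -0.0014, -0.0015]), 'effort': array([ -0.0012, -37.1868, -28.2293,   0.0701,   0.0312,  -0.    ]), 'position': array([ 0.2585, -0.5128,  0.2044]), 'tool_rot': array([-0.001 ,  0.9729,  0.2313, -0.0001]), 'ft_force': array([ 0.0321, -0.1606, -0.0268]), 'ft_torque': array([-0.0354,  0.0071, -0.0037]), 'finger_gap': 1.0012349707707673} -0.0188
```

View pics/scene0.png

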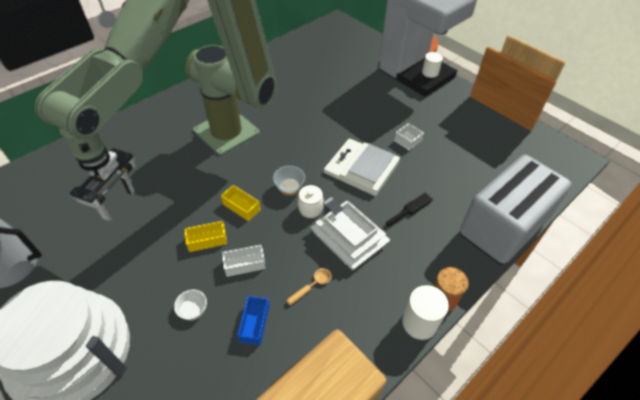

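View pics/top0.png

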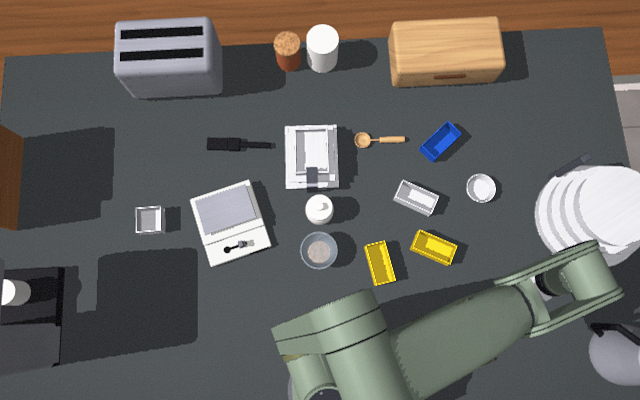

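The top view shows the scale at about (231,222), with the lock near (239,246). The tin candidates are aluminium at (416,197), yellow at (380,263) and (434,247), and blue at (440,142). Only the one at (416,197) is plain aluminium and oblong. I'll enlarge it to confirm.

```bash
python3 - <<'E'
import cv2,numpy as np
t=cv2.imread("pics/top0.png");s=cv2.imread("pics/scene0.png")
a=cv2.resize(t[170:275,180:285],(420,420),interpolation=cv2.INTER_CUBIC)
b=cv2.resize(t[165:230,380:450],(350,325),interpolation=cv2.INTER_CUBIC)
c=np.zeros((420,780,3),np.uint8);c[:,:420]=a;c[:325,425:775]=b
cv2.imwrite("pics/crop1.png",c)
a=cv2.resize(s[130:200,315:405],(450,350),interpolation=cv2.INTER_CUBIC)
b=cv2.resize(s[235:285,210:275],(325,250),interpolation=cv2.INTER_CUBIC)
c=np.zeros((420,780,3),np.uint8);c[:350,:450]=a;c[:250,455:780]=b
cv2.imwrite("pics/crop2.png",c)
E
```

```text
(no output)
```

View pics/crop1.png

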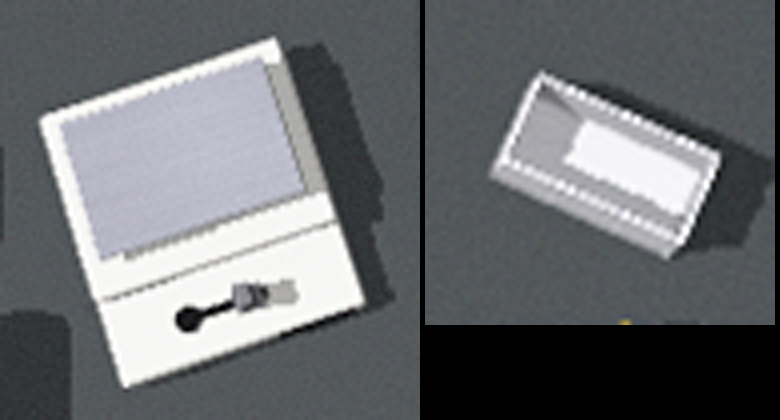

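View pics/crop2.png

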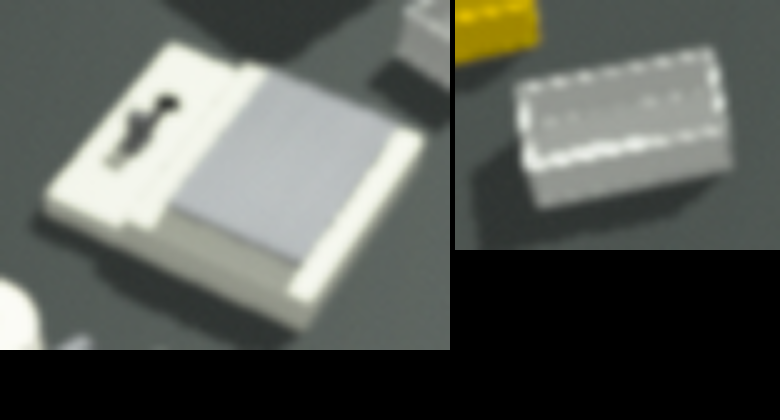

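```bash
python3 - <<'E'
from h import *
np.set_printoptions(precision=4,suppress=True)
d=dict(np.load("top0.npz")); s=dict(np.load("scene0.npz"))
print("cams",ray(d,0,0)[0],ray(s,0,0)[0])
im=d["pixels"]; hsv=cv2.cvtColor(im,cv2.COLOR_RGB2HSV)
def biggest(m,near):
    n,l,st,c=cv2.connectedComponentsWithStats(m.astype(np.uint8))
    k=min((i for i in range(1,n) if st[i,4]>60),key=lambda i:np.hypot(*(c[i]-near))); return (l==k)
# platter: bluish
I=im.astype(int)
m=((I[...,2]-I[...,0])>8)&(I[...,2]>130)
m=biggest(m,(225,208)); print("platter px",m.sum())
cs,_=cv2.findContours(m.astype(np.uint8),cv2.RETR_EXTERNAL,cv2.CHAIN_APPROX_NONE)
c=max(cs,key=cv2.contourArea).reshape(-1,2)
P=np.array([onz(d,u,v,.052)[:2] for u,v in c])
r=cv2.minAreaRect((P*1000).astype(np.float32)); print("platter",r, cv2.boxPoints(r))
# rim of tin
g=im.max(2)
m=(g>105); m=biggest(m,(416,197)); print("tin px",m.sum())
cs,_=cv2.findContours(m.astype(np.uint8),cv2.RETR_EXTERNAL,cv2.CHAIN_APPROX_NONE)
c=max(cs,key=cv2.contourArea).reshape(-1,2)
P=np.array([onz(d,u,v,.045)[:2] for u,v in c])
r=cv2.minAreaRect((P*1000).astype(np.float32)); print("tin@45",r)
h=lambda u,v:(380+(u-425)/5-.4,165+v/5-.4)
for p in [(541,70),(721,156),(681,246),(497,166)]: print("corner",onz(d,*h(*p),.045))
q=lambda u,v:(180+u/4-.375,170+v/4-.375)
for nme,p,z in [("round",(189,319),.022),("griptop",(242,296),.052),("p1",(58,122),.052),("p2",(265,60),.052),("p3",(306,192),.052),("p4",(100,260),.052),("h1",(40,118),.034),("h2",(278,38),.034),("d1",(125,387),.022),("d2",(365,303),.022)]:
    print(nme,onz(d,*q(*p),z))
q=lambda u,v:(315+u/5-.4,130+v/5-.4)
for nme,p,z in [("round",(168,103),.022),("p1",(270,68),.052),("p2",(397,132),.052),("p3",(302,264),.052),("p4",(172,205),.052)]:
    print("S",nme,onz(s,*q(*p),z))
q=lambda u,v:(210+(u-455)/5-.4,235+v/5-.4)
for p in [(515,83),(713,47),(726,132),(533,165)]: print("S tin",onz(s,*q(*p),.045))
E
```

```text
cams [0.2199 0.0129 1.538 ] [ 1.2199 -0.6335  1.2194]
platter px 1868
platter ((530.794677734375, 268.7367858886719), (108.3171157836914, 157.46124267578125), 16.15791893005371) [[456.8659 329.2859]
 [500.6851 178.0446]
 [604.7235 208.1877]
 [560.9043 359.429 ]]
tin px 992
tin@45 ((534.5780639648438, -303.826904296875), (124.32012939453125, 74.65948486328125), 61.47768783569336)
corner [ 0.5957 -0.2711  0.045 ]
corner [ 0.5362 -0.3746  0.045 ]
corner [ 0.4826 -0.3445  0.045 ]
corner [ 0.5376 -0.239   0.045 ]
round [0.4132 0.2701 0.022 ]
griptop [0.4241 0.2259 0.052 ]
p1 [0.5625 0.3604 0.052 ]
p2 [0.6017 0.2047 0.052 ]
p3 [0.499  0.1768 0.052 ]
p4 [0.4566 0.3297 0.052 ]
h1 [0.5706 0.3782 0.034 ]
h2 [0.6231 0.1967 0.034 ]
d1 [0.3654 0.3182 0.022 ]
d2 [0.4178 0.1385 0.022 ]
S round [0.4141 0.2745 0.022 ]
S p1 [0.4589 0.3348 0.052 ]
S p2 [0.5667 0.3555 0.052 ]
S p3 [0.6079 0.2101 0.052 ]
S p4 [0.5085 0.182  0.052 ]
S tin [ 0.4816 -0.3423  0.045 ]
S tin [ 0.5419 -0.2359  0.045 ]
S tin [ 0.5956 -0.2676  0.045 ]
S tin [ 0.5365 -0.3673  0.045 ]
```

```bash
python3 - <<'E'
import cv2,numpy as np
t=cv2.imread("pics/top0.png");s=cv2.imread("pics/scene0.png")
a=cv2.resize(t[232:262,218:263],None,fx=12,fy=12,interpolation=cv2.INTER_CUBIC)
cv2.imwrite("pics/crop3.png",a)
a=cv2.resize(s[140:172,330:365],None,fx=12,fy=12,interpolation=cv2.INTER_CUBIC)
cv2.imwrite("pics/crop4.png",a)
E
```

```text
(no output)
```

View pics/crop3.png

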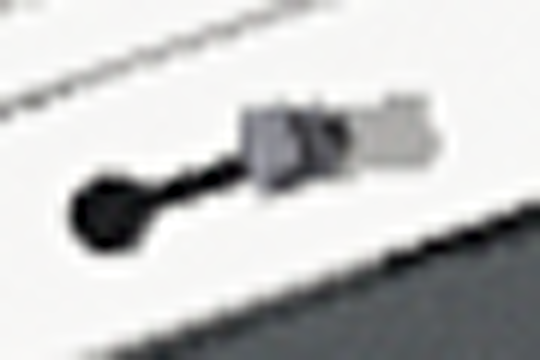

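View pics/crop4.png

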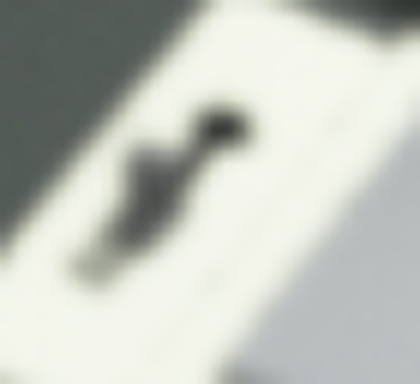

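The top crop shows the grip's top at about (240,244) px and the round spot at (227,250), which is at +y. The light patch to the right of the grip is its shadow. In the earlier crop, the aluminium tin is plain, oblong and open, so it is the right one. Next I'll move to the lock.

Call:
servo_tool:
  commands:
    - [[0.015,0.03,0],[0,0,0]]
    - [[0.015,0.03,0],[0,0,0]]
    - [[0.015,0.03,0],[0,0,0]]
    - [[0.015,0.03,0],[0,0,0]]
    - [[0.015,0.03,0],[0,0,0]]
    - [[0.015,0.03,0],[0,0,0]]
    - [[0.015,0.03,0],[0,0,0]]
    - [[0.015,0.03,0],[0,0,0]]
    - [[0.015,0.03,0],[0,0,0]]
    - [[0.015,0.03,0],[0,0,0]]
    - [[0.015,0.03,0],[0,0,0]]
    - [[0.015,0.03,0],[0,0,0]]
  jaw: -1
  squeeze: 10

```text
time_s: 1.1
position: [0.4389, -0.1517, 0.2051]
tool_rot: [-0.0, 0.973, 0.231, -0.0]
ft_force: [0.4, -0.3, -0.1]
finger_gap: 1.001
```

Call:
servo_tool:
  commands:
    - [[-0.001,0.031,0],[0,0,-1]]
    - [[-0.001,0.031,0],[0,0,-1]]
    - [[-0.001,0.031,0],[0,0,-1]]
    - [[-0.001,0.031,0],[0,0,-1]]
    - [[-0.001,0.031,0],[0,0,-1]]
    - [[-0.001,0.031,0],[0,0,-1]]
    - [[-0.001,0.031,0],[0,0,-1]]
    - [[-0.001,0.031,0],[0,0,-1]]
    - [[-0.001,0.031,0],[0,0,-1]]
    - [[-0.001,0.031,0],[0,0,-1]]
    - [[-0.001,0.031,0],[0,0,-0.5]]
    - [[0,0,0],[0,0,0]]

```text
time_s: 2.1
position: [0.4267, 0.1918, 0.2051]
tool_rot: [-0.001, 0.99, 0.144, -0.0]
ft_force: [-0.2, 0.4, -0.0]
finger_gap: 1.0
```

Call:
servo_tool:
  commands:
    - [[-0.001,0.03,0],[0,0,-0.3]]
    - [[0,0.004,-0.02],[0,0,0]]
    - [[0,0,-0.03],[0,0,0]]
    - [[0,0,-0.03],[0,0,0]]
    - [[0,0,-0.03],[0,0,0]]
    - [[0,0,-0.025],[0,0,0]]
    - [[0,0,0],[0,0,0]]
    - [[0,0,0],[0,0,0]]

```text
time_s: 2.77
position: [0.4252, 0.2205, 0.0691]
tool_rot: [0.0, 0.99, 0.139, -0.002]
ft_force: [0.7, -0.0, 0.8]
finger_gap: 1.003
```

```bash
python3 - <<'E'
from h import *
np.set_printoptions(precision=4,suppress=True)
d=grab("top","pics/top1.png"); s=grab("scene","pics/scene1.png")
t=cv2.imread("pics/top1.png");q=cv2.imread("pics/scene1.png")
c=np.zeros((400,800,3),np.uint8)
c[:,:400]=cv2.resize(t[200:280,190:270],(400,400),interpolation=cv2.INTER_CUBIC)
c[:,400:]=cv2.resize(q[110:190,310:390],(400,400),interpolation=cv2.INTER_CUBIC)
cv2.imwrite("pics/crop5.png",c)
print(manip.read_state()["position"])
E
```

```text
[0.4282 0.2216 0.0719]
```

View pics/crop5.png

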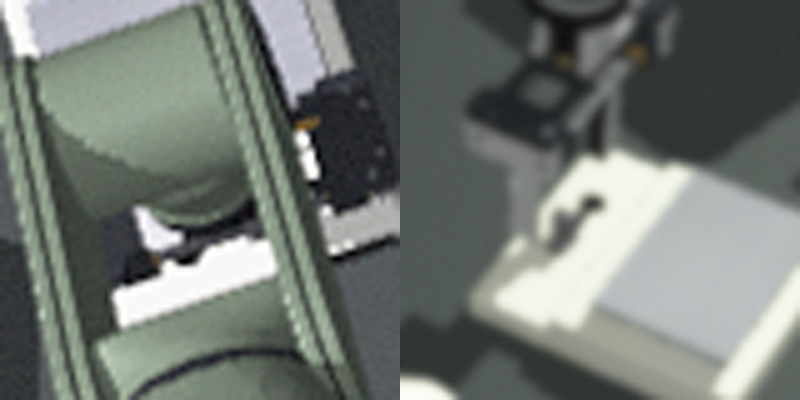

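```bash
python3 - <<'E'
from h import *
for i in range(3):
    s=manip.read_state(); print(s["time_s"],s["position"],s["qd"].round(4),s["ft_force"])
E
```

```text
2.8667 [0.42815775 0.2215868  0.0719493 ] [ 0.0043 -0.0154 -0.0175 -0.0014 -0.0078  0.0025] [0.2877994  0.86514704 0.82635949]
2.8667 [0.42815775 0.2215868  0.0719493 ] [ 0.0043 -0.0154 -0.0175 -0.0014 -0.0078  0.0025] [0.2877994  0.86514704 0.82635949]
2.8667 [0.42815775 0.2215868  0.0719493 ] [ 0.0043 -0.0154 -0.0175 -0.0014 -0.0078  0.0025] [0.2877994  0.86514704 0.82635949]
```

Call:
servo_tool:
  commands:
    - [[-0.002,0.004,-0.015],[0,0,0]]
    - [[0,0,-0.015],[0,0,0]]
    - [[0,0,0],[0,0,0]]
    - [[0,0,0],[0,0,0]]

```text
time_s: 3.2
position: [0.4256, 0.2257, 0.0418]
tool_rot: [-0.0, 0.99, 0.139, 0.001]
ft_force: [0.6, -0.0, 1.2]
finger_gap: 1.0
```

Call:
servo_tool:
  commands:
    - [[0,0,-0.01],[0,0,0]]
    - [[0,0,0],[0,0,0]]
    - [[0,0,0],[0,0,0]]

```text
time_s: 3.45
position: [0.4249, 0.2255, 0.0307]
tool_rot: [-0.0, 0.99, 0.139, 0.0]
ft_force: [-0.5, 0.1, 0.7]
finger_gap: 1.001
```

Call:
servo_tool:
  commands:
    - [[0,0,0],[0,0,0]]
    - [[0,0,0],[0,0,0]]
    - [[0,0,0],[0,0,0]]
    - [[0,0,0],[0,0,0]]
    - [[0,0,0],[0,0,0]]
    - [[0,0,0],[0,0,0]]
    - [[0,0,0],[0,0,0]]
    - [[0,0,0],[0,0,0]]
  jaw: 1
  squeeze: 12

```text
time_s: 4.12
position: [0.4247, 0.2255, 0.0304]
tool_rot: [0.0, 0.99, 0.139, -0.0]
ft_force: [-0.8, -0.2, 0.0]
finger_gap: 0.468
```

Call:
servo_tool:
  commands:
    - [[0,0,0],[0,0,0]]
    - [[0,0,0],[0,0,0]]
    - [[0,0,0],[0,0,0]]
    - [[0,0,0],[0,0,0]]
    - [[0,0,0],[0,0,0]]
    - [[0,0,0],[0,0,0]]
    - [[0,0,0],[0,0,0]]
    - [[0,0,0],[0,0,0]]

```text
time_s: 4.78
position: [0.4247, 0.2256, 0.0304]
tool_rot: [-0.0, 0.99, 0.139, -0.0]
ft_force: [-0.2, 0.2, 0.3]
finger_gap: 0.126
```

The gap is 0.126 × 94 mm, about 12 mm, so the fin is gripped. Now I'll slide it.

Call:
servo_tool:
  commands:
    - [[-0.0014,0.0048,0],[0,0,0]]
    - [[-0.0014,0.0048,0],[0,0,0]]
    - [[-0.0014,0.0048,0],[0,0,0]]
    - [[-0.0014,0.0048,0],[0,0,0]]
    - [[-0.0014,0.0048,0],[0,0,0]]
    - [[-0.0014,0.0048,0],[0,0,0]]
    - [[0,0,0],[0,0,0]]
    - [[0,0,0],[0,0,0]]

```text
time_s: 5.45
position: [0.4161, 0.2555, 0.0305]
tool_rot: [-0.001, 0.99, 0.139, 0.0]
ft_force: [-0.2, 1.6, -1.4]
finger_gap: 0.125
```

Call:
servo_tool:
  commands:
    - [[-0.0008,0.0029,0],[0,0,0]]
    - [[0,0,0],[0,0,0]]
    - [[-0.0006,0.0019,0],[0,0,0]]
    - [[0,0,0],[0,0,0]]
    - [[0,0,0],[0,0,0]]

```text
time_s: 5.87
position: [0.4155, 0.2574, 0.0304]
tool_rot: [0.002, 0.99, 0.139, 0.0]
ft_force: [2.3, -5.3, -0.3]
finger_gap: 0.129
```

Call:
servo_tool:
  commands:
    - [[-0.0006,0.0019,0],[0,0,0]]
    - [[0,0,0],[0,0,0]]
    - [[-0.0006,0.0019,0],[0,0,0]]
    - [[0,0,0],[0,0,0]]
    - [[0,0,0],[0,0,0]]

```text
time_s: 6.28
position: [0.4154, 0.2575, 0.0304]
tool_rot: [0.005, 0.99, 0.14, 0.0]
ft_force: [4.8, -17.2, 1.8]
finger_gap: 0.129
```

There's a hard stop after 33 mm, and the reaction runs purely along the slot. I'll unload, open, lift away and check visually.

Call:
servo_tool:
  commands:
    - [[0.001,-0.0035,0],[0,0,0]]
    - [[0,0,0],[0,0,0]]

```text
time_s: 6.45
position: [0.4155, 0.2574, 0.0304]
tool_rot: [0.001, 0.99, 0.139, 0.0]
ft_force: [3.3, -6.3, -1.2]
finger_gap: 0.122
```

Call:
servo_tool:
  commands:
    - [[0,0,0],[0,0,0]]
    - [[0,0,0],[0,0,0]]
    - [[0,0,0],[0,0,0]]
    - [[0,0,0],[0,0,0]]
    - [[0,0,0],[0,0,0]]
    - [[0,0,0],[0,0,0]]
    - [[0,0,0],[0,0,0]]
  jaw: -0.2

```text
time_s: 7.03
position: [0.4146, 0.2596, 0.0304]
tool_rot: [-0.0, 0.99, 0.139, -0.0]
ft_force: [-0.4, -0.1, 0.9]
finger_gap: 0.578
```

```bash
python3 - <<'E'
from h import *
d=grab("top","pics/top2.png"); s=grab("scene","pics/scene2.png")
t=cv2.imread("pics/top2.png");q=cv2.imread("pics/scene2.png")
c=np.zeros((400,800,3),np.uint8)
c[:,:400]=cv2.resize(t[200:280,190:270],(400,400),interpolation=cv2.INTER_CUBIC)
c[:,400:]=cv2.resize(q[135:175,325:365],(400,400),interpolation=cv2.INTER_CUBIC)
cv2.imwrite("pics/crop6.png",c)
s=manip.read_state();print(s["position"],s["finger_gap"])
E
```

```text
[0.41468038 0.2595447  0.03045641] 0.5998286753789233
```

View pics/crop6.png

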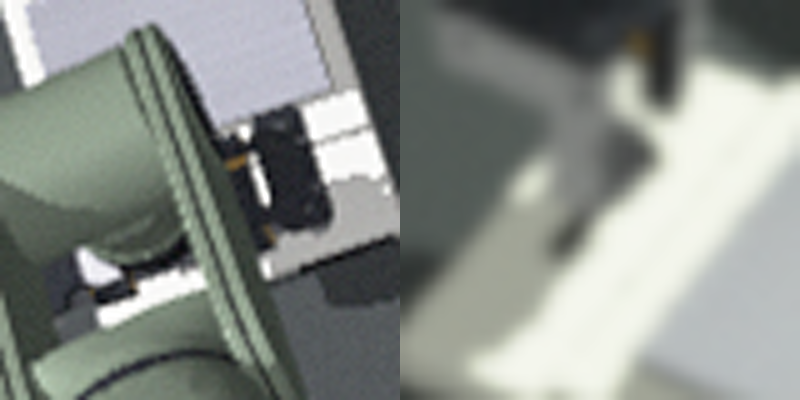

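Call:
servo_tool:
  commands:
    - [[0,0,0.015],[0,0,0]]
    - [[0,0,0.03],[0,0,0]]
    - [[0,0,0.035],[0,0,0]]
    - [[0,0,0.035],[0,0,0]]
    - [[0,0,0.035],[0,0,0]]
    - [[0.005,-0.03,0.01],[0,0,0]]
    - [[0.005,-0.035,0],[0,0,3.5]]
    - [[0.005,-0.035,0],[0,0,3.5]]
    - [[0.005,-0.035,0],[0,0,3.5]]
    - [[0.005,-0.035,0],[0,0,3.5]]
    - [[0.005,-0.035,0],[0,0,3.5]]
    - [[0.005,-0.035,0],[0,0,3.5]]
  jaw: -1

```text
time_s: 8.13
position: [0.4496, 0.0179, 0.1906]
tool_rot: [0.0, 0.948, 0.318, 0.0]
ft_force: [0.7, 0.4, 0.4]
finger_gap: 0.998
```

```bash
python3 - <<'E'
from h import *
d=grab("top","pics/top3.png"); s=grab("scene","pics/scene3.png")
t=cv2.imread("pics/top3.png");q=cv2.imread("pics/scene3.png")
c=np.zeros((400,800,3),np.uint8)
c[:,:400]=cv2.resize(t[225:265,215:255],(400,400),interpolation=cv2.INTER_CUBIC)
c[:,400:]=cv2.resize(q[135:175,325:365],(400,400),interpolation=cv2.INTER_CUBIC)
cv2.imwrite("pics/crop7.png",c)
s=manip.read_state();print(s["position"],s["finger_gap"])
E
```

```text
[0.45049433 0.01513655 0.19073465] 1.0018509622620966
```

View pics/crop7.png

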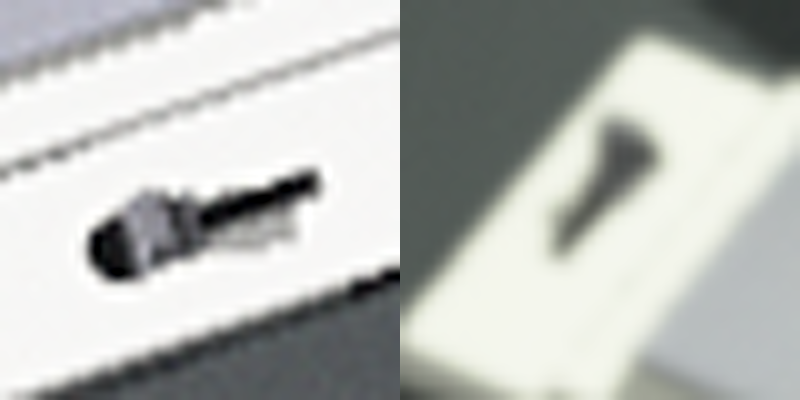

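View pics/top3.png

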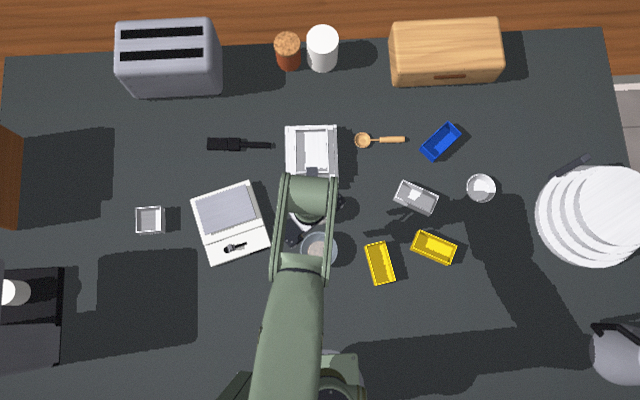

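```bash
python3 - <<'E'
from h import *
d=dict(np.load("top0.npz"))
th=np.deg2rad(16.2);R=np.array([[np.cos(th),-np.sin(th)],[np.sin(th),np.cos(th)]]);o=np.array([.499,.2597])
for n,p,z in [("start",(240.1,243.8),.052),("now",(229.6,246.8),.052),("plain",(246.4,242.6),.022),("round",(226.8,249.3),.022),("round left edge",(223.8,249.8),.022)]:
    w=onz(d,*p,z)[:2]; print(n,w,R.T@(w-o))
E
```

```text
start [0.42361705 0.22600806] [-0.08178952 -0.01132299]
now [0.41652415 0.25691498] [-0.07997803  0.02033559]
plain [0.43027564 0.21139436] [-0.07947241 -0.02721412]
round [0.41347813 0.27031703] [-0.07916405  0.03405531]
round left edge [0.41248733 0.27928016] [-0.07761488  0.04293897]
```

The lock now sits at the round spot, with the fin top at (230,247) px. That is about 20 mm toward +y of the scale centre, and it met a hard stop at 17 N. Next is the tin.

Call:
servo_tool:
  commands:
    - [[0.009,-0.032,0],[0,0,2.4]]
    - [[0.009,-0.032,0],[0,0,2.4]]
    - [[0.009,-0.032,0],[0,0,2.4]]
    - [[0.009,-0.032,0],[0,0,2.4]]
    - [[0.009,-0.032,0],[0,0,2.4]]
    - [[0.009,-0.032,0],[0,0,2.4]]
    - [[0.009,-0.032,0],[0,0,2.3]]
    - [[0.009,-0.032,0],[0,0,2.3]]
    - [[0.008,-0.032,0],[0,0,2.3]]
    - [[0.008,-0.032,0],[0,0,2.3]]
    - [[0,0,0],[0,0,0]]
    - [[0,0,0],[0,0,0]]

```text
time_s: 9.23
position: [0.538, -0.301, 0.1897]
tool_rot: [-0.001, 0.864, 0.503, 0.0]
ft_force: [0.6, -0.2, 0.3]
finger_gap: 1.0
```

Call:
servo_tool:
  commands:
    - [[0,0,-0.02],[0,0,0]]
    - [[0,0,-0.02],[0,0,0]]
    - [[0,0,-0.02],[0,0,0]]
    - [[0,0,-0.02],[0,0,0]]
    - [[0,0,-0.02],[0,0,0]]
    - [[0,0,0],[0,0,0]]
    - [[0,0,0],[0,0,0]]

```text
time_s: 9.82
position: [0.5369, -0.298, 0.0893]
tool_rot: [-0.002, 0.863, 0.505, -0.001]
ft_force: [-0.1, 0.1, -0.1]
finger_gap: 0.998
```

```bash
python3 - <<'E'
from h import *
d=grab("top","pics/top4.png"); s=grab("scene","pics/scene4.png")
t=cv2.imread("pics/top4.png");q=cv2.imread("pics/scene4.png")
c=np.zeros((400,800,3),np.uint8)
c[:,:400]=cv2.resize(t[155:235,375:455],(400,400),interpolation=cv2.INTER_CUBIC)
c[:,400:]=cv2.resize(q[210:290,205:285],(400,400),interpolation=cv2.INTER_CUBIC)
cv2.imwrite("pics/crop8.png",c)
s=manip.read_state();print(s["position"],s["tool_rot"],s["finger_gap"])
E
```

```text
[ 0.53874143 -0.30009169  0.09199053] [8.75245206e-04 8.63437951e-01 5.04454037e-01 5.13632167e-04] 1.0005680447864203
```

View pics/crop8.png

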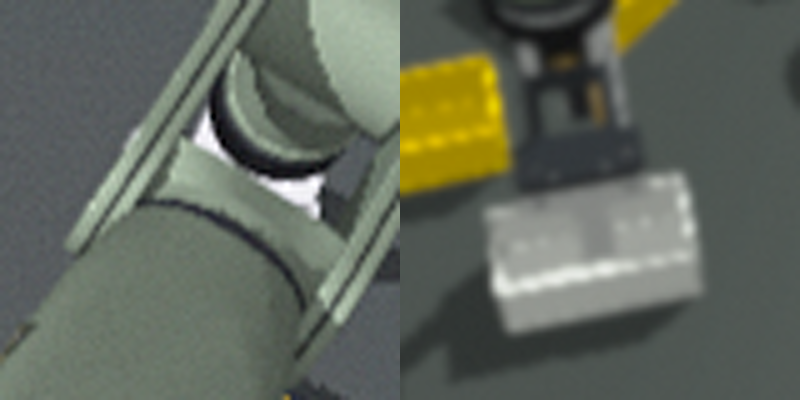

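Call:
servo_tool:
  commands:
    - [[0,-0.005,-0.005],[0,0,0]]
    - [[0,0,-0.015],[0,0,0]]
    - [[0,0,-0.02],[0,0,0]]
    - [[0,0,0],[0,0,0]]
    - [[0,0,0],[0,0,0]]

```text
time_s: 10.33
position: [0.5373, -0.3054, 0.0502]
tool_rot: [-0.001, 0.864, 0.504, -0.0]
ft_force: [1.4, -0.3, 0.3]
finger_gap: 1.001
```

Call:
servo_tool:
  commands:
    - [[0,0,-0.015],[0,0,0]]
    - [[0,0,-0.015],[0,0,0]]
    - [[0,0,-0.005],[0,0,0]]
    - [[0,0,0],[0,0,0]]
    - [[0,0,0],[0,0,0]]

```text
time_s: 10.75
position: [0.5384, -0.3061, 0.0165]
tool_rot: [0.001, 0.864, 0.504, 0.0]
ft_force: [0.8, 0.5, 0.2]
finger_gap: 1.005
```

Call:
servo_tool:
  commands:
    - [[0,0,-0.005],[0,0,0]]
    - [[0,0,0],[0,0,0]]
    - [[0,0,0],[0,0,0]]

```text
time_s: 11.0
position: [0.538, -0.3057, 0.0109]
tool_rot: [0.0, 0.864, 0.504, 0.0]
ft_force: [0.3, 0.2, -0.4]
finger_gap: 1.002
```

Call:
servo_tool:
  commands:
    - [[0,0,0],[0,0,0]]
    - [[0,0,0],[0,0,0]]
    - [[0,0,0],[0,0,0]]
    - [[0,0,0],[0,0,0]]
    - [[0,0,0],[0,0,0]]
    - [[0,0,0],[0,0,0]]
    - [[0,0,0],[0,0,0]]
    - [[0,0,0],[0,0,0]]
    - [[0,0,0],[0,0,0]]
    - [[0,0,0],[0,0,0]]
  jaw: 1
  squeeze: 25

```text
time_s: 11.83
position: [0.5379, -0.3057, 0.0105]
tool_rot: [0.0, 0.864, 0.504, 0.0]
ft_force: [1.3, 0.1, 0.6]
finger_gap: 0.641
```

Call:
servo_tool:
  commands:
    - [[0,0,0],[0,0,0]]
    - [[0,0,0.004],[0,0,0]]
    - [[0,0,0.008],[0,0,0]]
    - [[0,0,0.012],[0,0,0]]
    - [[0,0,0.016],[0,0,0]]
    - [[0,0,0.02],[0,0,0]]
    - [[0,0,0.02],[0,0,0]]
    - [[0,0,0.02],[0,0,0]]
    - [[0,0,0.02],[0,0,0]]
    - [[0,0,0.02],[0,0,0]]
    - [[0,0,0.015],[0,0,0]]
    - [[0,0,0.01],[0,0,0]]

```text
time_s: 12.83
position: [0.5387, -0.3062, 0.1791]
tool_rot: [0.002, 0.864, 0.504, 0.001]
ft_force: [-0.2, -0.1, -1.1]
finger_gap: 0.637
```

Call:
servo_tool:
  commands:
    - [[0,0,0.005],[0,0,0]]
    - [[0,0,0],[0,0,0]]
    - [[0,0,0],[0,0,0]]
    - [[0,0,0],[0,0,0]]

```text
time_s: 13.17
position: [0.5369, -0.305, 0.179]
tool_rot: [-0.001, 0.864, 0.504, -0.001]
ft_force: [0.3, 0.5, -1.6]
finger_gap: 0.639
```

```bash
python3 - <<'E'
from h import *
s=grab("scene","pics/scene5.png");t=grab("top","pics/top5.png")
q=cv2.imread("pics/scene5.png")
cv2.imwrite("pics/crop9.png",cv2.resize(q[110:310,130:400],None,fx=2.9,fy=2.9,interpolation=cv2.INTER_CUBIC))
s=manip.read_state();print(s["time_s"],s["position"],s["tool_rot"],s["finger_gap"],s["ft_force"],s["ft_torque"])
E
```

```text
13.2667 [ 0.53699296 -0.30500076  0.17886496] [-1.34296650e-03  8.63640850e-01  5.04105541e-01 -5.31292445e-04] 0.6372144325596949 [ 0.10800261 -0.76097811 -2.29559205] [-0.03885443 -0.00881438 -0.01320978]
```

View pics/crop9.png

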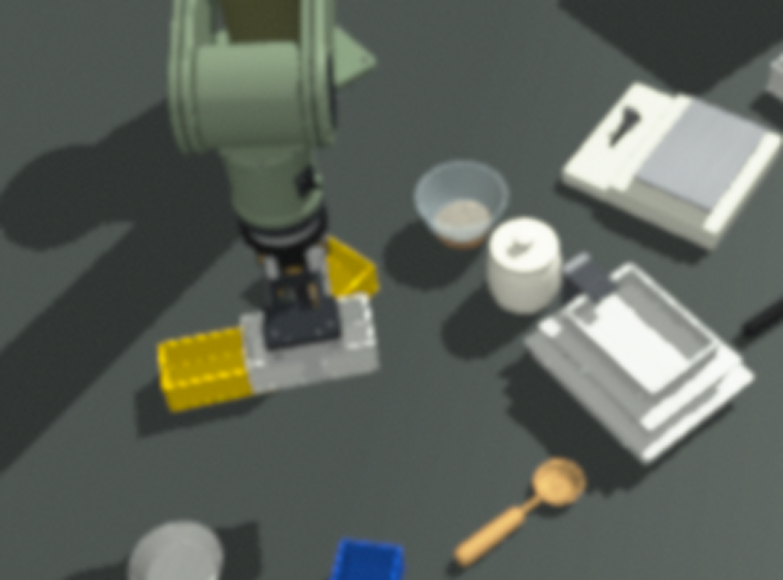

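The tin is held level at about z 0.168. Now I'll carry it over to the scale.

Call:
servo_tool:
  commands:
    - [[0,0.01,0],[0,0,0.5]]
    - [[0,0.02,0],[0,0,1.5]]
    - [[0,0.03,0],[0,0,2.5]]
    - [[0,0.032,0],[0,0,2.6]]
    - [[0,0.032,0],[0,0,2.6]]
    - [[0,0.032,0],[0,0,2.6]]
    - [[0,0.032,0],[0,0,2.6]]
    - [[0,0.032,0],[0,0,2.6]]
    - [[0,0.032,0],[0,0,2.6]]
    - [[0,0.032,0],[0,0,2.6]]
    - [[0,0.032,0],[0,0,2.6]]
    - [[0,0.032,0],[0,0,2.6]]

```text
time_s: 14.27
position: [0.5368, 0.0446, 0.1801]
tool_rot: [-0.0, 0.716, 0.698, -0.0]
ft_force: [1.0, -0.2, -1.9]
finger_gap: 0.638
```

Call:
servo_tool:
  commands:
    - [[0,0.032,0],[0,0,2.6]]
    - [[0,0.032,0],[0,0,2.6]]
    - [[0,0.032,0],[0,0,2.6]]
    - [[0,0.032,0],[0,0,2.6]]
    - [[0,0.032,0],[0,0,2.6]]
    - [[0,0.03,0],[0,0,2.6]]
    - [[0,0.02,0],[0,0,2]]
    - [[0,0.01,0],[0,0,0]]
    - [[0,0,0],[0,0,0]]
    - [[0,0,0],[0,0,0]]

```text
time_s: 15.1
position: [0.5372, 0.2622, 0.18]
tool_rot: [-0.0, 0.601, 0.799, -0.001]
ft_force: [0.2, -0.2, -1.3]
finger_gap: 0.637
```

Call:
servo_tool:
  commands:
    - [[-0.0045,0.0075,0],[0,0,0]]
    - [[0,0,-0.01],[0,0,0]]
    - [[0,0,-0.02],[0,0,0]]
    - [[0,0,-0.02],[0,0,0]]
    - [[0,0,-0.01],[0,0,0]]
    - [[0,0,0],[0,0,0]]
    - [[0,0,0],[0,0,0]]
    - [[0,0,0],[0,0,0]]

```text
time_s: 15.77
position: [0.5341, 0.2698, 0.1214]
tool_rot: [0.0, 0.602, 0.799, 0.001]
ft_force: [-0.5, -0.3, -1.8]
finger_gap: 0.636
```

```bash
python3 - <<'E'
from h import *
s=grab("scene","pics/scene6.png");t=grab("top","pics/top6.png")
np.savez("scene6.npz",**{k:np.array(v) for k,v in s.items()})
q=cv2.imread("pics/scene6.png");tt=cv2.imread("pics/top6.png")
c=np.zeros((500,800,3),np.uint8)
c[:,:400]=cv2.resize(q[95:195,325:405],(400,500),interpolation=cv2.INTER_CUBIC)
c[:,400:]=cv2.resize(tt[170:270,190:270],(400,500),interpolation=cv2.INTER_CUBIC)
cv2.imwrite("pics/crop10.png",c)
s=manip.read_state();print(s["time_s"],s["position"],s["tool_rot"],s["finger_gap"],s["ft_force"])
E
```

```text
15.8667 [0.53450034 0.27014502 0.12203579] [0.00084798 0.60160195 0.79879463 0.0012282 ] 0.6386769300241525 [-0.69226122  0.06738847 -1.48497179]
```

View pics/crop10.png

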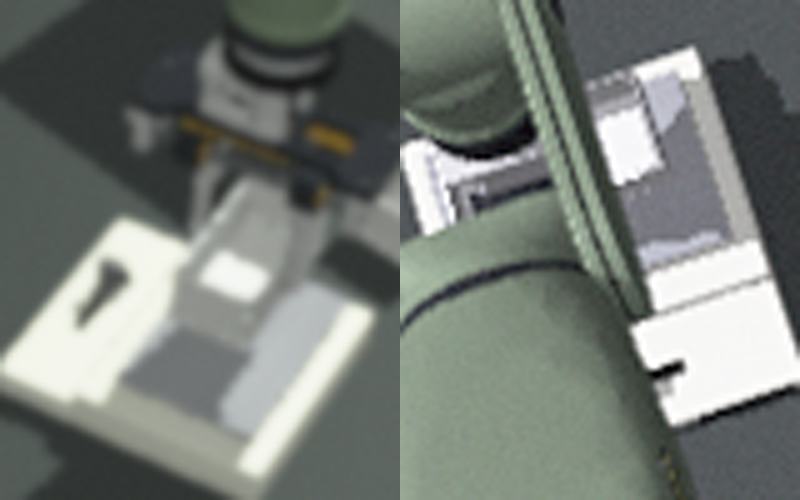

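```bash
python3 - <<'E'
from h import *
d=dict(np.load("scene6.npz"))
th=np.deg2rad(16.1);R=np.array([[np.cos(th),-np.sin(th)],[np.sin(th),np.cos(th)]]);c=np.array([.5345,.27])
for l in [(-.03,-.06,.0),(.03,-.06,0),(-.03,-.06,.045),(.03,-.06,.045)]:
    w=c+R@np.array(l[:2]); p=proj(d,[*w,.1115+l[2]]); print(l,w,p,((p-[325,95])*5+2).round(0))
E
```

```text
(-0.03, -0.06, 0.0) [0.5223155  0.20403381] [357.4922782  157.92829548] [164. 317.]
(0.03, -0.06, 0) [0.57996225 0.22067269] [373.04206185 164.69335147] [242. 350.]
(-0.03, -0.06, 0.045) [0.5223155  0.20403381] [358.55860774 148.56190578] [170. 270.]
(0.03, -0.06, 0.045) [0.57996225 0.22067269] [374.48645649 155.36406187] [249. 304.]
```

The tin lines up with the platter. In the scene view its base corners fall within about 1.5 px of the prediction, roughly 4 mm. Lowering now.

Call:
servo_tool:
  commands:
    - [[-0.001,-0.001,-0.008],[0,0,0]]
    - [[0,0,-0.01],[0,0,0]]
    - [[0,0,-0.01],[0,0,0]]
    - [[0,0,-0.005],[0,0,0]]
    - [[0,0,0],[0,0,0]]
    - [[0,0,0],[0,0,0]]
    - [[0,0,0],[0,0,0]]

```text
time_s: 16.45
position: [0.5324, 0.269, 0.0874]
tool_rot: [0.0, 0.601, 0.799, 0.0]
ft_force: [0.5, -0.2, -0.6]
finger_gap: 0.643
```

Call:
servo_tool:
  commands:
    - [[0,0,-0.005],[0,0,0]]
    - [[0,0,-0.005],[0,0,0]]
    - [[0,0,-0.003],[0,0,0]]
    - [[0,0,0],[0,0,0]]
    - [[0,0,0],[0,0,0]]
    - [[0,0,0],[0,0,0]]
    - [[0,0,0],[0,0,0]]
    - [[0,0,0],[0,0,0]]
    - [[0,0,0],[0,0,0]]
    - [[0,0,0],[0,0,0]]

```text
time_s: 17.28
position: [0.5324, 0.269, 0.0746]
tool_rot: [0.0, 0.602, 0.799, 0.0]
ft_force: [-0.1, -0.3, -1.8]
finger_gap: 0.635
```

```bash
python3 - <<'E'
from h import *
s=grab("scene","pics/scene7.png");t=grab("top","pics/top7.png")
q=cv2.imread("pics/scene7.png");tt=cv2.imread("pics/top7.png")
c=np.zeros((500,800,3),np.uint8)
c[:,:400]=cv2.resize(q[95:195,325:405],(400,500),interpolation=cv2.INTER_CUBIC)
c[:,400:]=cv2.resize(tt[170:270,190:270],(400,500),interpolation=cv2.INTER_CUBIC)
cv2.imwrite("pics/crop11.png",c)
th=np.deg2rad(16.1);R=np.array([[np.cos(th),-np.sin(th)],[np.sin(th),np.cos(th)]])
st=manip.read_state();print(st["time_s"],st["position"],st["tool_rot"],st["finger_gap"],st["ft_force"])
for l in [(-.03,-.06,.0),(.03,-.06,0)]:
    w=st["position"][:2]+R@np.array(l[:2]); p=proj(s,[*w,st["position"][2]-.0105]); print(l,((p-[325,95])*5+2).round(0))
E
```

```text
17.3833 [0.53231157 0.2689206  0.07455527] [4.31561501e-05 6.01501049e-01 7.98872006e-01 5.89580970e-05] 0.6390066641425529 [-0.17266132  0.42548976 -1.94232715]
(-0.03, -0.06, 0.0) [156. 363.]
(0.03, -0.06, 0) [232. 396.]
```

View pics/crop11.png

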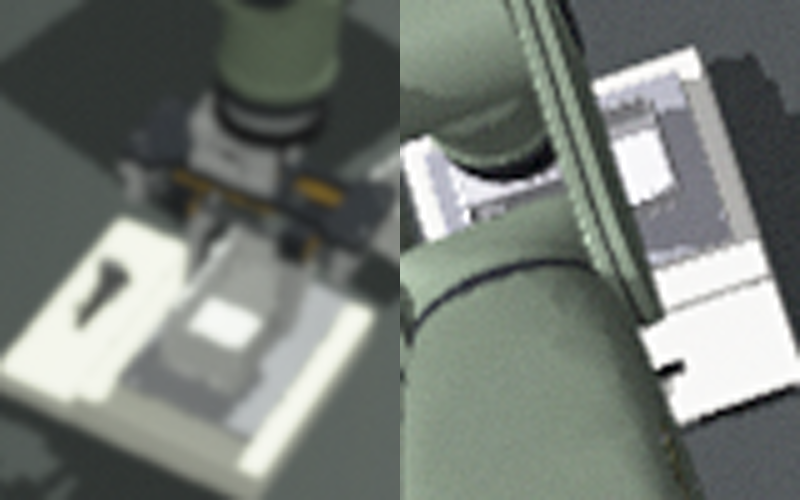

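View pics/top7.png

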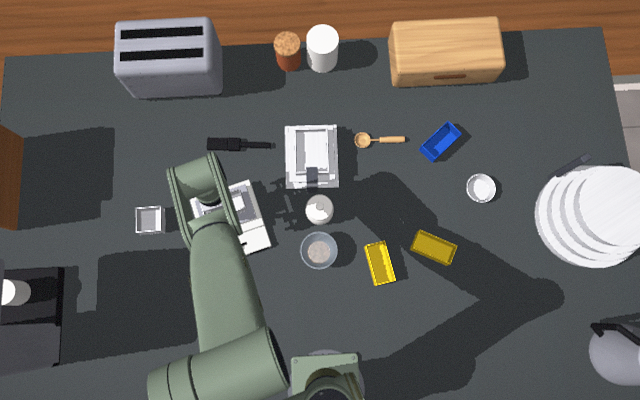

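The final scene crop shows the tin level over the platter, with its near base corners at about (163,362) and (238,393). I predicted (156,363) and (232,396), and the same roughly 1.3 px bias appears for the platter in this camera. The fin is still at the round spot, and the bystanders are at the same pixels as before. Handing in.

```bash
python3 - <<'E'
from h import *
print(workorder.sign_off())
E
```

```text
the job is handed in; nothing more can be done
None
```

I slid the transport lock to the round end of its slot and left it there. I then carried the loaf tin over the pans and jar, and signed off at about 17.4 s with it held above the platter. The sign-off gives no verdict, so the figures below are my own readings.

- **Lock:** it hit a hard stop after about 33 mm of travel, with 17 N along the slot and no further movement. That puts the grip about 20 mm toward +y of the scale's centre. In the top view the round spot's own centre is about 14 mm further on, so calling this the end stop rests on the force and the slot geometry. I could not read the joint value.
- **Tin:** it passed over at about 168 mm (underside). At the end it was still gripped, with the jaws 60 mm apart and about 2 N of weight showing. The underside was about 12 mm above the platter, within about 5 mm of its centre by my estimate, and the long sides aligned to about a degree.
- **Disagreement:** the two cameras differ by about 4 mm on absolute position. The scene view shows nearly the same offset for the tin and the platter, so their relative position should be good.
- **Contact and bystanders:** I saw no sign of the tin touching the scale or pans. In the last top view the bystanders looked unmoved, judged by eye.

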